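# Grease the machine slide through its slanted nipple

## Task

Pick up the grease coupler that stands on the bench and press it squarely onto the slanted nipple of the machine slide until it snaps over the nipple's head and sits fully home on its collar. Finish while still gripping the coupler and holding it pressed fully home against the valve spring; do not let go. Leave the upright nipple and the other things on the bench alone.

Things in the scene. Friction and masses are not known exactly. Their poses are not given: they have to be found in the camera images.
- coupler: push-type grease coupler, 0.2 to 0.4 kg, 100 mm tall, standing free on its mouth. Origin: centre of the mouth's rim (underside); z up its axis. Steel bell mouth 39 mm across, its 28 mm opening tapers to a 19 mm bore 5 mm up, bore roof at 18 mm. Round body 31 mm across; on top a black square grip. Sprung jaws 5.5 mm inside the mouth leave a 12 mm gap and spread over the nipple's head
- coupler_grip (a point): point on the coupler's axis 23 mm above its shoulder, 73 mm above its mouth; x and y along the sides of the black square grip, 22 x 22 mm, which runs from the shoulder (35 mm across, top 50 mm above the mouth) to 100 mm. A good TCP for gripping from above: fingertips just above the shoulder
- nipple: the slanted steel nipple, fixed on a 42 mm boss on the grey slide. Origin: centre of the boss face, 88 mm above the bench; z outward along its axis, 0.45 rad off vertical, leaning to the slide's right side (its -y). Along z: collar 36 mm across from 0 to 8 mm, neck 11 mm, head 16 mm across at 19 mm, tapering to 9 mm at 24.5 mm, then a brass valve pin 5 mm across up to 33 mm
- nipple_seat (a point): centre of the nipple collar's face, 8 mm along the nipple's axis; z outward. The coupler goes on along this axis with its z along this z. With its mouth 7 mm above here the pin meets the bore's roof, at about 4 mm the jaws snap behind the head (5 to 15 N up to there, then a drop), then 7 to 9 N until, fully home, the mouth lies flush here
- valve (a joint): how far the valve pin is pushed in, m: 0 = out, 0.007 = coupler fully home on the collar. Its spring pushes back with 4 N at first, 9 N when home. If the push ends after the snap, the spring lifts the coupler back to 0.005 or less, or off the nipple
- slide: fixed machine slide carrying both nipples: bed 200 x 160 mm, 28 mm high, grey carriage 150 x 140 mm, top at 64 mm, brown 80 mm handwheel at its rear. Origin: centre of the bed's underside; z up, x to the handwheel. The slanted nipple starts at (-40, -40, 88) mm here. A second, upright nipple (not to be used) stands at (25, 32, 64) mm, 33 mm tall
- oil_bottle: bystander: white oil bottle, 48 mm across, 125 mm tall, upright; origin at the centre of its underside, z up
- collet_chuck: bystander: steel collet chuck standing on its wide end, 42 mm across, 95 mm tall, top narrowing to 18 mm; origin at the centre of its underside, z up
- screwdriver: bystander: screwdriver lying on the bench, 190 mm long; origin near its middle, x from handle to tip
- brush: bystander: brush lying on the bench, 200 mm long; origin near its middle
- bearing_ring: bystander: flat steel bearing ring, 52 mm across, 14 mm high; origin at the centre of its underside
- wrench: bystander: wrench lying on the bench, 160 mm long; origin near its middle
- upright_nipple: bystander: the second nipple, same shape as the slanted one but upright, at the rear of the carriage; origin at the centre of its underside on the carriage, z up

How it is judged:
By the outcome, as a careful person would: the job done as asked, in the order asked, and still so for the second after the job is handed in, while the arm keeps its last pose, push and grip.
It also fails if it takes over 51 s, if anything falls off the work surface, if the arm or the gripper's body presses on something with over 40 N, if the wrist force passes 120 N, or if a joint passes its speed limit or range.

## Robot

A 6-joint arm with a two-finger parallel gripper is mounted at the origin on the work surface. World frame = base frame: x ahead of the robot, y to its left, z up, the work surface at z = 0. Lengths are in m, angles in rad, forces in N, time in s.
With the tool pointing down it reaches from about 0.225 to 0.875 m from the base axis. Payload 3.4 kg.
Tool frame: the origin (TCP) lies between the finger pads, 19 mm behind the fingertips; this is the grasp point; x points along the fingers, y is the direction in which the jaws open and shut, and the axes are right-handed (so a half turn about x gives the same grasp; the last joint's range is limited). The gripper opens to 85 mm and grips with 20 to 120 N. Pads are 22 mm wide; open, the fingers measure 114 mm over their backs; the gripper's body (76 mm by 85 mm) begins 54 mm behind the grasp point. The pads swing forward as they close: fully open they stand 13 mm farther back than shut.
Start: joints at [0.995, 0.276, 1.505, -0, 1.361, -0.121], TCP at [0.253, 0.517, 0.25] pointing down, gripper open.
Joint ranges: [-2.89, 2.89], [-0.75, 2.08], [0.22, 2.7], [-1.18, 4.32], [0.11, 2.71], [-2.7, 2.7]. Speed limits (rad/s): [2.57, 2.57, 3.14, 3.14, 3.14, 3.14].

## Interface

Orientations are given as a unit quaternion [w, x, y, z].
In Python, from rig import manip, get_image, get_calibration, ticket gives the robot as it stands. The module is installed in compiled form; this text tells all that it offers.
- The arm moves only by the tool arm_command, never from a script. Its argument "series" is text: rows parted by semicolons, each of 7 numbers parted by spaces: the shift along the tool's x, y, z in units of 0.1 m (1.0 is 0.1 m), then the turn, a rotation vector about the tool's x, y, z in units of pi rad (1.0 is pi rad), then the opening, from -1 (shut) to 1 (fully open), so that 0 is half open. In form: tx ty tz rx ry rz claw; .... A call has 1 to 12 rows; each row shifts and turns the commanded pose from where the row before left it, along the tool's axes as they then stand; what a row does not reach is not made up. A row lasts 1/12 s, in which the tool goes at most 41.7 mm and 7.16 degrees, less where a joint would pass 70% of its speed; a pose out of reach is approached as far as the arm can. A call with a number of a shift or a turn outside -1 to 1 is refused whole. A call with a gripper value outside its range is refused whole. The fingers move at their own pace and stop on an object; "squeeze" is the grip in N (left out, the last holds). Time passes only in rows, so rows that do not move let the fingers close. It gives the time, the measured TCP pose, the force and the opening at its end, in the units of the state.
- manip.get_state(): the state, without advancing time (a new reading comes with each control period).
- get_image(name): name is "scene" or "top" or "wrist"; returns the picture (420x560x3 uint8, red, green, blue); there is no depth.
- get_calibration(name): a dict with "fx", "fy", "cx", "cy" (pixels), "D" ([k1, k2, p1, p2, k3] as OpenCV has them; the pictures are not rectified), "cam_to_world" (4x4, takes a point from camera to world coordinates); the wrist camera has in their place "tool_from_camera" (4x4, takes a point from camera to tool coordinates, whose origin is the TCP and whose axes are the tool frame's). Camera axes: x right, y down, z forward; pixel columns grow to the right and rows downward; lengths in m; the calibration is good to about 2 mm. A picture is of the moment at which its call begins: read the wrist's pose just before it. get_calibration takes no time and is no camera call.
- ticket.sign_off(): hands the job in, once; it reports no verdict.
The state is a dict: "clock": time; "qpos": joint angles; "qd": joint speeds; "effort": joint torques, N m; "position": TCP position; "ee_rot": TCP orientation; "contact_force": force on the tool from outside, world axes, zero at the start; "moment": the same for the moment, N m; "width": finger opening in m.
Only numpy, scipy, OpenCV 4.12 (cv2) and the standard library are available. Lean on these libraries where they do the work, as an engineer would, in place of code of your own. Each camera call takes 0.05 s, during which the arm holds its last target. There are 200 camera calls.

## Working session

There is one attempt and no reset: what is moved stays moved. The work goes in short steps, Python scripts to look and compute and a tool call to move; the robot and the scene stay as the last step left them, time stands still between calls to the robot, and variables do not carry over. Pictures are saved under pics/ and viewed, about 8 in all and at most 12, crops included, and the job is handed in when it is done.

Besides the shell and the picture viewer there is one more tool, called after "Emit:" as name(argument=value, ...) on one line, values as JSON. arm_command: Moves the arm, as the interface text tells. Shifts and turns lie within -1 to 1; 1 stands for 0.1 m of shift or pi rad of turn. Its arguments: {"type":"object","properties":{"series":{"type":"string"},"squeeze":{"type":"number"}},"required":["series"]}

```bash
mkdir -p pics; cat > h.py <<'E'
import numpy as np, cv2
from rig import manip, get_image, get_calibration, ticket
from scipy.spatial.transform import Rotation as R
def rot(q): return R.from_quat([q[1],q[2],q[3],q[0]])
def snap(n,f):
    s=manip.get_state(); im=get_image(n); cv2.imwrite('pics/'+f,im[:,:,::-1])
    c=get_calibration(n)
    if n=='wrist':
        T=np.eye(4);T[:3,:3]=rot(s['ee_rot']).as_matrix();T[:3,3]=s['position'];T=T@np.array(c['tool_from_camera'])
    else: T=np.array(c['cam_to_world'])
    K=np.array([[c['fx'],0,c['cx']],[0,c['fy'],c['cy']],[0,0,1]]);np.savez('pics/'+f[:-4]+'.npz',T=T,K=K,D=np.array(c['D']))
    return im
def load(f):
    d=np.load('pics/'+f+'.npz');return d['T'],d['K'],d['D']
def ray(f,u,v):
    T,K,D=load(f);p=cv2.undistortPoints(np.array([[[u,v]]],float),K,D)[0,0]
    return T[:3,3],T[:3,:3]@np.array([p[0],p[1],1])
def onz(f,u,v,z):
    o,d=ray(f,u,v);return o+d*(z-o[2])/d[2]
def proj(f,P):
    T,K,D=load(f);M=np.linalg.inv(T);return cv2.projectPoints(np.atleast_2d(P).astype(float),cv2.Rodrigues(M[:3,:3])[0],M[:3,3],K,D)[0][:,0]
def tri(l):
    A=0;b=0
    for f,u,v in l:
        o,d=ray(f,u,v);d=d/np.linalg.norm(d);Q=np.eye(3)-np.outer(d,d);A=A+Q;b=b+Q@o
    return np.linalg.solve(A,b)
E
python3 - <<'E'
from h import *
a=snap('scene','s0.png');b=snap('top','t0.png');snap('wrist','w0.png')
print(manip.get_state())
for f in('s0','t0','w0'):print(load(f)[0].round(3),load(f)[1][0,0])
E
```

```text
{'clock': 0.15, 'qpos': array([ 9.94952418e-01,  2.76438982e-01,  1.50579638e+00, -3.56786557e-05,
        1.36070011e+00, -1.20981374e-01]), 'qd': array([-0.00088305, -0.00160133, -0.00306873, -0.00015421, -0.00100651,
        0.00058115]), 'effort': array([ 2.07445642e-03, -4.17144656e+01, -2.46034348e+01, -1.03673249e-04,
        7.62995653e-03,  6.58768656e-06]), 'position': array([0.25243472, 0.51623725, 0.24936285]), 'ee_rot': array([ 0.68874788,  0.15898233,  0.68904886, -0.15988322]), 'contact_force': array([-0.09604568, -1.22074748,  0.44419094]), 'moment': array([0.02598183, 0.0300982 , 0.05043859]), 'width': 0.08539437022511608}
[[-0.406  0.55  -0.73   1.269]
 [ 0.914  0.235 -0.331  0.292]
 [-0.011 -0.801 -0.598  0.684]
 [ 0.     0.     0.     1.   ]] 484.4318900772709
[[-0.011 -0.992  0.126  0.371]
 [-1.     0.008 -0.021 -0.02 ]
 [ 0.02  -0.126 -0.992  1.279]
 [ 0.     0.     0.     1.   ]] 495.12571899920613
[[ 0.44   0.851  0.287  0.18 ]
 [ 0.898 -0.416 -0.141  0.551]
 [-0.001  0.32  -0.948  0.372]
 [ 0.     0.     0.     1.   ]] 317.9932303890196
```

View pics/t0.png

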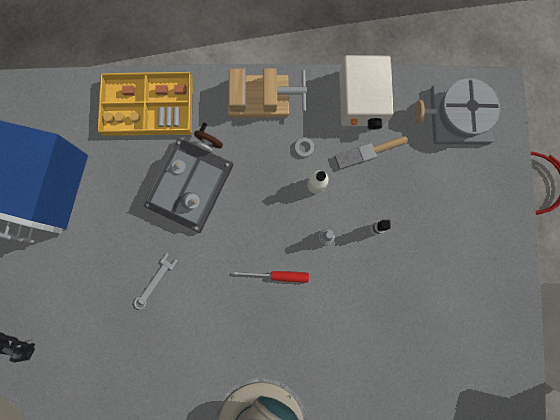

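View pics/s0.png

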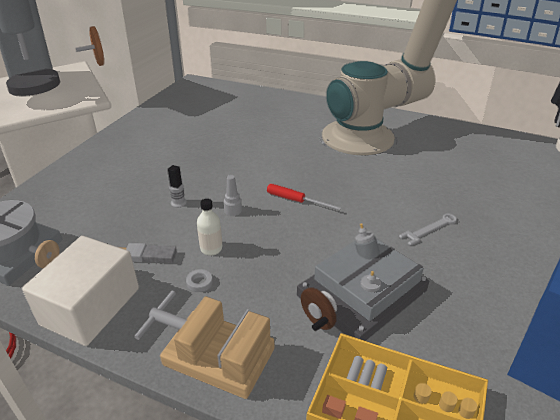

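The top view shows the coupler's black grip at about (383,226) and the slide at (190,185), with the slanted nipple near (191,202). In the scene view the coupler is at (175,185) and the slanted nipple at (366,240). Next I'll view enlarged crops of both.

```bash
python3 - <<'E'
from h import *
t=cv2.imread('pics/t0.png');s=cv2.imread('pics/s0.png')
def c(im,x,y,w,h,W,H):return cv2.resize(im[y:y+h,x:x+w],(W,H),interpolation=cv2.INTER_CUBIC)
m=np.vstack([np.hstack([c(t,140,130,100,75+30,400,420)[:300] if 0 else c(t,140,135,100,100,400,300*1+0) if 0 else c(t,136,136,104,100,312,300),c(s,290,215,150,92,488,300)]),
 np.hstack([c(t,360,206,52,50,312,300),c(s,140,160,81,50,488,300)])])
cv2.imwrite('pics/m0.png',m)
hsv=t[200:250,350:410].max(2);ys,xs=np.where(hsv<35);print('top blk',len(xs),xs.min()+350,xs.max()+350,ys.min()+200,ys.max()+200,xs.mean()+350,ys.mean()+200)
b=s[160:195,160:190].max(2);ys,xs=np.where(b<45);print('scene blk',len(xs),xs.mean()+160,ys.mean()+160,xs.min()+160,xs.max()+160,ys.min()+160,ys.max()+160)
E
```

```text
top blk 105 373 389 220 230 383.06666666666666 225.2
scene blk 228 174.55263157894737 175.99561403508773 168 181 165 187
```

View pics/m0.png

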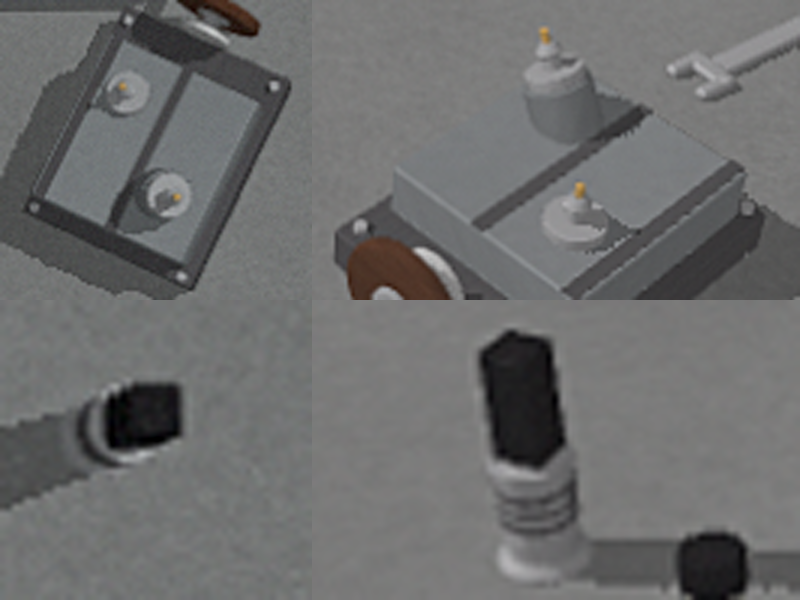

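The zoom shows the slide's bed bolts, both brass pins (slanted tip at top (194.7,202), scene (361.6,224.2)) and the coupler, whose grip edges are nearly aligned with the world axes in the top view.

```bash
python3 - <<'E'
from h import *
P=tri([('t0',194.7,202),('s0',361.6,224.2)]);U=tri([('t0',177,164.7),('s0',372.4,271.4)])
print('pin slant',P,'upright',U)
B=np.array([onz('t0',u,v,.032) for u,v in [(178.7,142.7),(227.3,164.7),(147.7,205),(196.3,228)]]);print(B, B.mean(0))
x=(B[0]+B[1]-B[2]-B[3])[:2];y=(B[0]-B[1]+B[2]-B[3])[:2]
print('yaw',np.arctan2(x[1],x[0]),np.arctan2(-y[0],y[1]))
a=np.arctan2(x[1],x[0]);c=B.mean(0);Rz=R.from_euler('z',a).as_matrix()
z=R.from_euler('x',.45).as_matrix()[:,2];tip=np.array([-.04,-.04,.088])+z*.033
for n,q in(('slant',tip),('upr',np.array([.025,.032,.097]))):print(n,Rz@q+[c[0],c[1],0])
G=tri([('t0',384,225),('s0',174.5,176)]);print('grip',G)
s=cv2.imread('pics/s0.png')
M=np.array([proj('t0',[G[0],G[1],z])[0] for z in(.05,.1)]+[proj('s0',[G[0],G[1],z])[0] for z in(0,.05,.1)]);print(M)
E
```

```text
pin slant [0.54791359 0.1517379  0.11602161] upright [0.64348697 0.19962529 0.09545866]
[[0.71647636 0.20781053 0.032     ]
 [0.65698725 0.08145036 0.032     ]
 [0.55399996 0.28435357 0.032     ]
 [0.49420363 0.15940224 0.032     ]] [0.6054168  0.18325418 0.032     ]
yaw -0.44343932395441316 -0.44316416895506655
slant [0.54596509 0.15131929 0.11771475]
upr [0.64172839 0.20143296 0.097     ]
grip [ 0.49321755 -0.30740962  0.07709592]
[[381.56619609 226.07697943]
 [386.26146293 223.98474421]
 [178.64497033 202.7618187 ]
 [176.03609714 185.65236832]
 [173.31653147 167.65291405]]
```

```bash
cat >> h.py <<'E'
def delta(p,M=None):
    s=manip.get_state();M0=rot(s['ee_rot']);q=M0.inv().apply(np.array(p)-s['position'])/.1
    w=(M0.inv()*R.from_matrix(M)).as_rotvec()/np.pi if M is not None else np.zeros(3)
    print('shift',q.round(3),'turn',w.round(4),'deg',(w*180).round(1));return q,w
E
python3 - <<'E'
from h import *
print(rot(manip.get_state()['ee_rot']).as_matrix().round(4))
delta([.44,-.307,.22])
T=np.array(get_calibration('wrist')['tool_from_camera']);print(T.round(3))
E
```

```text
[[-7.000e-04  4.393e-01  8.983e-01]
 [-1.100e-03  8.983e-01 -4.393e-01]
 [-1.000e+00 -1.300e-03 -1.000e-04]]
shift [ 0.302 -6.571  5.302] turn [0. 0. 0.] deg [0. 0. 0.]
[[-0.001 -0.32   0.948 -0.123]
 [ 1.    -0.001  0.001 -0.   ]
 [ 0.     0.948  0.32  -0.081]
 [ 0.     0.     0.     1.   ]]
```

Emit:
arm_command(series="0 -.264 .241 0 0 0 1;0 -.264 .241 0 0 0 1;0 -.264 .241 0 0 0 1;0 -.264 .241 0 0 0 1;0 -.264 .241 0 0 0 1;0 -.264 .241 0 0 0 1;0 -.264 .241 0 0 0 1;0 -.264 .241 0 0 0 1;0 -.264 .241 0 0 0 1;0 -.264 .241 0 0 0 1;0 -.264 .241 0 0 0 1;0 -.264 .241 0 0 0 1")

```text
clock: 1.15
position: [0.3731, 0.1033, 0.25]
ee_rot: [0.689, 0.159, 0.689, -0.159]
contact_force: [0.6, -0.3, -0.1]
width: 0.0852
```

Emit:
arm_command(series="0 -.264 .241 0 0 0 1;0 -.264 .241 0 0 0 1;0 -.264 .241 0 0 0 1;0 -.264 .241 0 0 0 1;0 -.264 .241 0 0 0 1;0 -.264 .241 0 0 0 1;0 -.264 .241 0 0 0 1;0 -.264 .241 0 0 0 1;0 -.264 .241 0 0 0 1;0 -.264 .241 0 0 0 1;0.1 -.264 .241 0 0 0 1;.2 -.264 .241 0 0 0 1")

```text
clock: 2.15
position: [0.4953, -0.3095, 0.2218]
ee_rot: [0.691, 0.159, 0.687, -0.16]
contact_force: [1.2, -0.4, 0.7]
width: 0.0853
```

Emit:
arm_command(series="0 0 0 0 0 0 1;0 0 0 0 0 0 1;0 0 0 0 0 0 1")

```text
clock: 2.4
position: [0.4934, -0.3061, 0.2194]
ee_rot: [0.688, 0.16, 0.69, -0.159]
contact_force: [-0.2, -0.0, -0.0]
width: 0.0855
```

```bash
python3 - <<'E'
from h import *
delta([.493,-.307,.22]);snap('wrist','w1.png');s=manip.get_state();print(s['qpos'],s['position'],rot(s['ee_rot']).as_matrix().round(3))
for z in(.05,.1):print(proj('w1',[.493,-.307,z]))
E
```

```text
shift [-0.006 -0.01   0.   ] turn [0. 0. 0.] deg [0. 0. 0.]
[-6.74729350e-01  3.02573230e-01  1.54198057e+00  5.87786308e-04
  1.29795574e+00 -1.79120279e+00] [ 0.49357965 -0.30572913  0.22009917] [[-0.     0.439  0.898]
 [ 0.001  0.898 -0.439]
 [-1.     0.001 -0.001]]
[[276.01456921 193.52873302]]
[[275.96465927 210.04437778]]
```

View pics/w1.png

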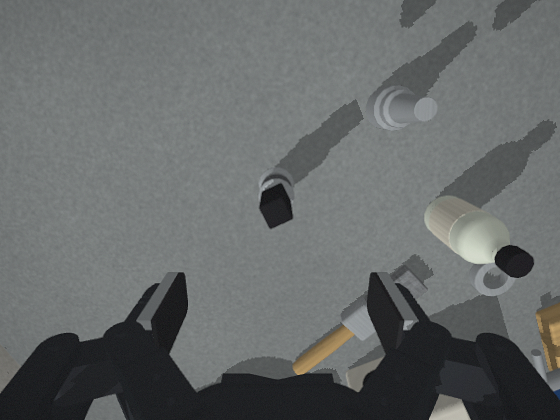

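The coupler is centred at about (276,205), its black grip rotated in view, with the fingers clear of it. I'll measure the grip's top face for yaw.

```bash
python3 - <<'E'
from h import *
im=cv2.imread('pics/w1.png')[170:240,240:310]
g=cv2.cvtColor(im,cv2.COLOR_BGR2GRAY)
m=(g<60).astype(np.uint8);m=cv2.morphologyEx(m,cv2.MORPH_OPEN,np.ones((3,3)))
c=max(cv2.findContours(m,0,1)[0],key=cv2.contourArea)
h=cv2.approxPolyDP(cv2.convexHull(c),1.5,True)[:,0]+[240,170];print(h.tolist())
for u,v in h:print(onz('w1',u,v,.1)[:2].round(4),onz('w1',u,v,.05)[:2].round(4))
e=np.clip(g.astype(float)*4,0,255).astype(np.uint8)
cv2.imwrite('pics/c1.png',cv2.resize(e,(560,560),interpolation=cv2.INTER_CUBIC))
E
```

```text
[[281, 184], [289, 199], [292, 217], [270, 227], [260, 209], [262, 192]]
[ 0.4754 -0.294 ] [ 0.4867 -0.2987]
[ 0.4893 -0.2936] [ 0.5034 -0.2982]
[ 0.5041 -0.298 ] [ 0.5212 -0.3034]
[ 0.504  -0.3178] [ 0.5211 -0.3274]
[ 0.4866 -0.3181] [ 0.5001 -0.3278]
[ 0.4747 -0.3103] [ 0.4858 -0.3183]
```

View pics/c1.png

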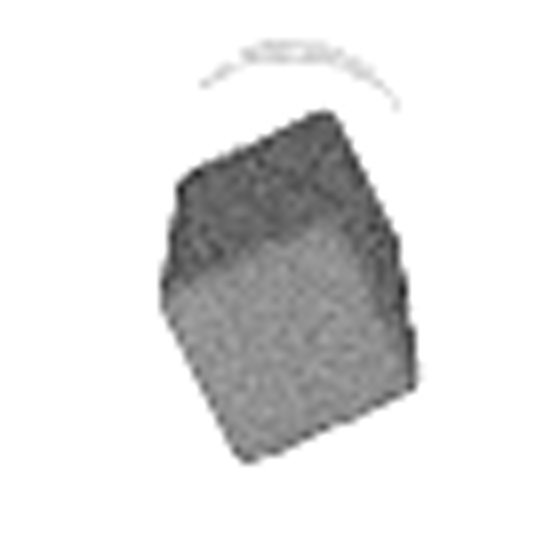

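```bash
python3 - <<'E'
from h import *
C=np.array([onz('w1',u/8+239.56,v/8+169.56,.1)[:2] for u,v in [(162,298),(245,466),(420,387),(330,222)]]);print(C,C.mean(0))
e=C-np.roll(C,1,0);print(np.degrees(np.arctan2(e[:,1],e[:,0])),np.linalg.norm(e,axis=1))
E
```

```text
[[ 0.48484208 -0.31742126]
 [ 0.50468542 -0.31801865]
 [ 0.50480714 -0.29825141]
 [ 0.48513458 -0.29885129]] [ 0.4948673  -0.30813565]
[ -90.90240775   -1.72438269   89.6471955  -178.25340165] [0.01857227 0.01985233 0.01976761 0.01968171]
```

Emit:
arm_command(series="0 0 0 .0356 0 0 1;0 0 0 .0356 0 0 1;0 0 0 .0356 0 0 1;0 0 0 .0356 0 0 1;0 0 0 .0356 0 0 1;0 0 0 .0356 0 0 1;0 0 0 .0356 0 0 1;0 0 0 .0356 0 0 1;0 0 0 .0356 0 0 1;0 0 0 .0356 0 0 1;0 0 0 0 0 0 1;0 0 0 0 0 0 1")

```text
clock: 3.45
position: [0.494, -0.3055, 0.2211]
ee_rot: [0.501, 0.5, 0.5, -0.499]
contact_force: [0.6, -0.1, -0.2]
width: 0.0855
```

```bash
python3 - <<'E'
from h import *
im=snap('wrist','w2.png')[:,:,::-1];u,v=proj('w2',[.4945,-.308,.1])[0].astype(int);print(u,v)
x0,y0=u-35,v-45;im=im[y0:y0+70,x0:x0+70]
g=cv2.cvtColor(im,cv2.COLOR_BGR2GRAY);e=np.clip(g.astype(float)*4,0,255).astype(np.uint8);print(x0,y0)
cv2.imwrite('pics/c2.png',cv2.resize(e,(560,560),interpolation=cv2.INTER_CUBIC))
m=(g<60).astype(np.uint8);m=cv2.morphologyEx(m,cv2.MORPH_OPEN,np.ones((3,3)))
c=max(cv2.findContours(m,0,1)[0],key=cv2.contourArea)
h=cv2.approxPolyDP(cv2.convexHull(c),1.5,True)[:,0]+[x0,y0]
for p in h:print(p,onz('w2',*p,.1)[:2].round(4))
s=manip.get_state();print(s['position'],rot(s['ee_rot']).as_matrix().round(3),s['qpos'])
E
```

```text
276 212
241 167
[286 186] [ 0.5024 -0.2857]
[290 202] [ 0.5057 -0.299 ]
[289 223] [ 0.5052 -0.317 ]
[265 223] [ 0.4855 -0.317 ]
[265 195] [ 0.4857 -0.2931]
[267 186] [ 0.4874 -0.2858]
[ 0.49395128 -0.30574799  0.22088738] [[ 0.001  1.     0.001]
 [-0.001  0.001 -1.   ]
 [-1.     0.001  0.001]] [-6.74129432e-01  3.01495578e-01  1.54155188e+00  2.01756103e-04
  1.29734231e+00 -6.75617425e-01]
```

View pics/c2.png

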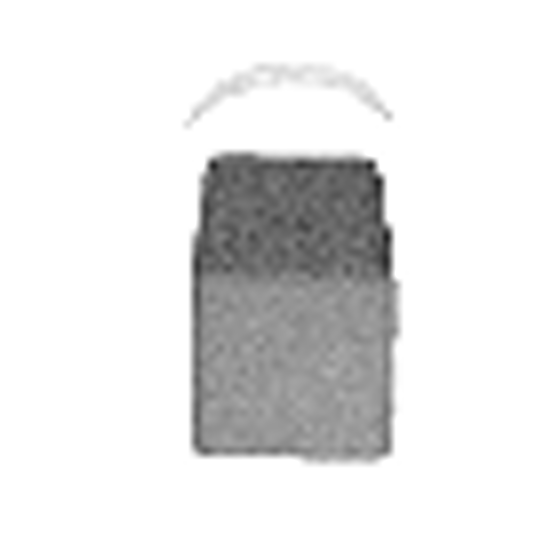

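The top face spans x 265–290 and y 201–224, which gives a centre near (0.495, −0.308) with yaw aligned to the tool. I'll descend and grip.

Emit:
arm_command(series="0 .013 .025 0 0 0 1;.2 0 0 0 0 0 1;.2 0 0 0 0 0 1;.2 0 0 0 0 0 1;.2 0 0 0 0 0 1;.2 0 0 0 0 0 1;.2 0 0 0 0 0 .5;.15 0 0 0 0 0 .2;.1 0 0 0 0 0 0;.015 0 0 0 0 0 0;0 0 0 0 0 0 0;0 0 0 0 0 0 0", squeeze=30)

```text
clock: 4.5
position: [0.4958, -0.3097, 0.0743]
ee_rot: [0.5, 0.501, 0.499, -0.5]
contact_force: [0.8, 0.1, 0.4]
width: 0.043
```

Emit:
arm_command(series="0 0 0 0 0 0 -1;0 0 0 0 0 0 -1;0 0 0 0 0 0 -1;0 0 0 0 0 0 -1;0 0 0 0 0 0 -1;0 0 0 0 0 0 -1;0 0 0 0 0 0 -1;0 0 0 0 0 0 -1", squeeze=90)

```text
clock: 5.17
position: [0.4957, -0.3097, 0.0747]
ee_rot: [0.5, 0.501, 0.499, -0.5]
contact_force: [-0.9, -0.0, 6.2]
width: 0.0211
```

Emit:
arm_command(series="-.1 0 0 0 0 0 -1;-.2 0 0 0 0 0 -1;-.3 0 0 0 0 0 -1;-.3 0 0 0 0 0 -1;-.3 0 0 0 0 0 -1;-.3 0 0 0 0 0 -1;-.3 0 0 0 0 0 -1;-.2 0 0 0 0 0 -1;0 0 0 0 0 0 -1")

```text
clock: 5.92
position: [0.4967, -0.3103, 0.2783]
ee_rot: [0.502, 0.501, 0.496, -0.5]
contact_force: [-0.0, -1.8, -2.3]
width: 0.0208
```

```bash
cat >> h.py <<'E'
yaw=-.4433
nz=R.from_euler('z',yaw).apply([0,-np.sin(.45),np.cos(.45)])
R0=np.array([[0,1,0],[0,0,-1],[-1,0,0.]])
ax=np.cross([0,0,1],nz);ax/=np.linalg.norm(ax)
RT=R.from_rotvec(ax*.45).as_matrix()@R0   # tool orientation for insertion
E
python3 - <<'E'
from h import *
s=manip.get_state();print(s['position'],s['contact_force'],s['width'])
print(RT.round(3),nz)
tip=np.array([.547,.1515,.117]);seat=tip-.025*nz
print('seat',seat)
# hover: mouth 60mm off seat, shifted -40mm along tool z
tgt=seat+nz*(.0745+.055)-RT[:,2]*.045;print(tgt)
delta(tgt,RT)
E
```

```text
[ 0.49672501 -0.31033245  0.27830483] [-0.0050305  -1.78795281 -2.29245196] 0.020775426805428977
[[ 0.187  0.982  0.039]
 [ 0.393 -0.039 -0.919]
 [-0.9    0.187 -0.393]] [-0.18656664 -0.39292226  0.9004471 ]
seat [0.55166417 0.16132306 0.09448882]
[0.52576799 0.15178393 0.22877822]
shift [ 0.473  0.277 -4.624] turn [-1.000e-04  1.311e-01  5.910e-02] deg [-0.  23.6 10.6]
```

Emit:
arm_command(series="0 .01 -.2 0 0 0 -1;0 .02 -.38 0 0 0 -1;0 .023 -.38 0 0 0 -1;0 .023 -.38 0 0 0 -1;0 .023 -.38 0 0 0 -1;0 .023 -.38 0 0 0 -1;0 .023 -.38 0 0 0 -1;0 .023 -.38 0 0 0 -1;0 .023 -.38 0 0 0 -1;0 .023 -.38 0 0 0 -1;0 .023 -.38 0 0 0 -1;0 .023 -.38 0 0 0 -1")

```text
clock: 6.92
position: [0.5206, 0.1305, 0.2713]
ee_rot: [-0.499, -0.499, -0.5, 0.502]
contact_force: [0.7, -1.5, -4.9]
width: 0.0212
```

Emit:
arm_command(series="0 .02 -.38 0 0 0 -1;0 .017 -.24 0 0 0 -1;0 0 0 0 .0219 .0098 -1;0 0 0 0 .0219 .0098 -1;0 0 0 0 .0219 .0099 -1;0 0 0 0 .0218 .0099 -1;0 0 0 0 .0218 .0099 -1;0 0 0 0 .0218 .0098 -1;0 0 0 0 0 0 -1;0 0 0 0 0 0 -1;0 0 0 0 0 0 -1")

```text
clock: 7.83
position: [0.5258, 0.1905, 0.2726]
ee_rot: [0.431, 0.635, 0.543, -0.341]
contact_force: [-0.5, 0.5, -3.9]
width: 0.0209
```

```bash
python3 - <<'E'
from h import *
s=manip.get_state();print(s['position'],s['contact_force'],s['width'],s['qpos'])
delta([.5258,.1518,.2288],RT)
E
```

```text
[0.52579134 0.1905018  0.27259527] [-0.53201538  0.53087421 -3.8943425 ] 0.02092297914203906 [-0.0342582   0.12023786  1.73953596  0.45752926  1.14321391 -0.19453133]
shift [ 0.241 -0.062  0.529] turn [-0.0016 -0.001   0.0026] deg [-0.3 -0.2  0.5]
```

Emit:
arm_command(series=".06 -.016 .13 0 0 0 -1;.06 -.016 .13 0 0 0 -1;.06 -.016 .13 0 0 0 -1;.06 -.014 .14 0 0 0 -1;0 0 0 0 0 0 -1;0 0 0 0 0 0 -1;0 0 0 0 0 0 -1")

```text
clock: 8.42
position: [0.5269, 0.1528, 0.2304]
ee_rot: [0.431, 0.636, 0.543, -0.339]
contact_force: [0.3, 0.1, -4.4]
width: 0.0211
```

```bash
python3 - <<'E'
from h import *
snap('wrist','w3.png');snap('scene','s3.png');snap('top','t3.png')
s=manip.get_state();M=rot(s['ee_rot']);p=s['position'];print(p)
np.savez('pics/p3.npz',M=M.as_matrix(),p=p)
tip=np.array([.547,.1515,.117]);mouth=p+M.apply([.0745,0,0])
for f in('w3','s3','t3'):print(f,proj(f,[tip,mouth,tip-.025*nz]).round(1).tolist())
a=cv2.imread('pics/w3.png');b=cv2.imread('pics/s3.png')[180:300,290:440]
w=a[100:400,130:430]
cv2.imwrite('pics/m3.png',np.hstack([cv2.resize(w,(500,500)),cv2.resize(cv2.copyMakeBorder(b,0,30,0,0,0),(300,300)) if 0 else np.vstack([cv2.resize(b,(300,240)),np.zeros((260,300,3),np.uint8)])]))
E
```

```text
[0.52663548 0.15261528 0.23060467]
w3 [[274.9, 270.8], [275.2, 231.5], [275.2, 256.9]]
s3 [[361.6, 223.5], [381.5, 205.4], [364.8, 235.4]]
t3 [[194.7, 202.3], [178.2, 202.4], [192.1, 201.8]]
```

View pics/m3.png

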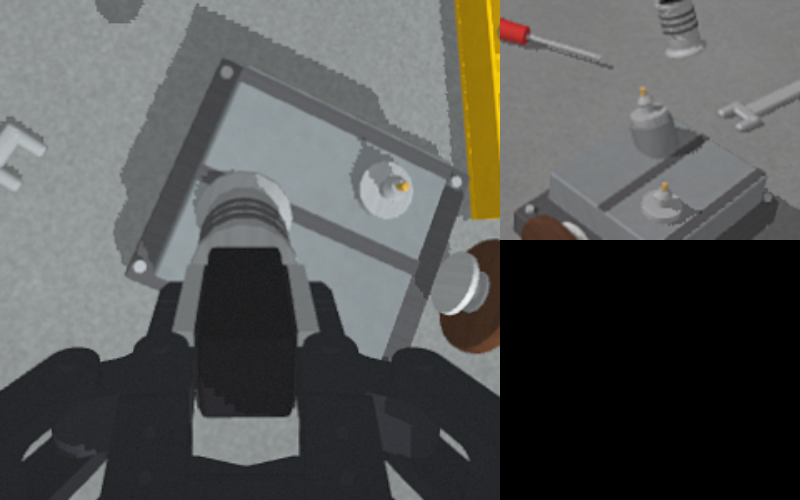

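My offset had the wrong sign: the coupler's body hides the slanted nipple in this wrist view (bell at crop (240,200)), though the scene view shows the coupler tilted and above the nipple. I'll shift the other way across tool z, with the mouth 30 mm clear of the pin.

Emit:
arm_command(series="0 0 .14 0 0 0 -1;0 0 .14 0 0 0 -1;0 0 .14 0 0 0 -1;0 0 .14 0 0 0 -1;0 0 .14 0 0 0 -1;0 0 .14 0 0 0 -1;0 0 0 0 0 0 -1;0 0 0 0 0 0 -1;0 0 0 0 0 0 -1;0 0 0 0 0 0 -1")

```text
clock: 9.4
position: [0.5293, 0.0757, 0.1969]
ee_rot: [0.431, 0.636, 0.543, -0.339]
contact_force: [0.0, 0.3, -4.0]
width: 0.0207
```

```bash
python3 - <<'E'
from h import *
snap('wrist','w4.png');snap('scene','s4.png');snap('top','t4.png')
s=manip.get_state();M=rot(s['ee_rot']);p=s['position'];print(p);delta(p,RT)
np.savez('pics/p4.npz',M=M.as_matrix(),p=p)
tip=np.array([.547,.1515,.117]);mouth=p+M.apply([.0745,0,0])
for f in('w4','s4','t4'):print(f,proj(f,[tip,mouth,tip-.025*nz]).round(1).tolist())
a=cv2.imread('pics/w4.png')[100:250,200:350];b=cv2.imread('pics/s4.png')[170:270,320:420]
cv2.imwrite('pics/m4.png',np.hstack([cv2.resize(a,(450,450),interpolation=2),np.vstack([cv2.resize(b,(350,350),interpolation=2),np.zeros((100,350,3),np.uint8)])]))
E
```

```text
[0.52914004 0.07555107 0.19666295]
shift [0. 0. 0.] turn [-0.001  -0.0016  0.0019] deg [-0.2 -0.3  0.3]
w4 [[275.5, 167.9], [275.1, 231.5], [275.8, 162.1]]
s4 [[361.6, 223.5], [339.4, 211.1], [364.8, 235.4]]
t4 [[194.7, 202.3], [213.6, 203.2], [192.1, 201.8]]
```

View pics/m4.png

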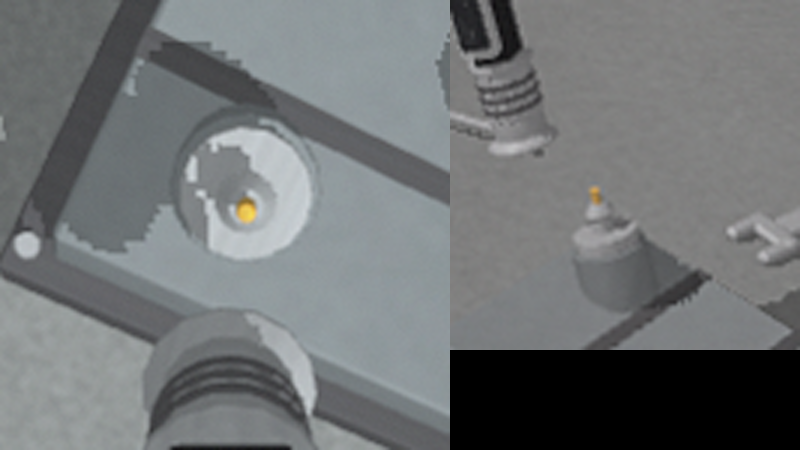

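The wrist view shows the brass pin at about (282,169.7), against a prediction of (275.5,167.9). The bell is centred at about x=276.5 with its upper edge at row 203. I'll work out the relative offset in tool axes.

```bash
python3 - <<'E'
from h import *
im=cv2.imread('pics/w4.png');hsv=cv2.cvtColor(im,cv2.COLOR_BGR2HSV)
m=cv2.inRange(hsv,(12,130,120),(35,255,255))[140:200,250:320];ys,xs=np.where(m);print('pin',xs.mean()+250,ys.mean()+140,len(xs),xs.min()+250,xs.max()+250,ys.min()+140,ys.max()+140)
d=np.load('pics/p4.npz');M,p=d['M'],d['p']
W=lambda x,y,z:p+M@np.array([x,y,z])
t=np.linspace(0,2*np.pi,73)
rim=proj('w4',[W(.0745,.0195*np.cos(a),.0195*np.sin(a)) for a in t]);print('rim x',rim[:,0].min(),rim[:,0].max(),'top',rim[:,1].min())
# nipple located: tool coords of pin tip/collar for assumed axial depth
tipx=(np.array([.547,.1515,.117])-p)@M[:,0]
for n,u,v,dx in(('pin mid',xs.mean()+250,ys.mean()+140,.004),('collar',282.5,164.,.025)):
    o,r=ray('w4',u,v);o=M.T@(o-p);r=M.T@r;q=o+r*(tipx+dx-o[0])/r[0];print(n,q)
E
```

```text
pin 281.5882352941176 169.64705882352942 34 279 284 166 173
rim x 246.0774055315397 304.0928941618243 top 203.73154207399477
pin mid [ 0.10909693  0.0047359  -0.03517882]
collar [ 0.13009693  0.00579169 -0.03563055]
```

Emit:
arm_command(series="0 0 0 0 -.0016 .0019 -1;0 .007 -.075 0 0 0 -1;0 .007 -.07 0 0 0 -1;0 .007 -.07 0 0 0 -1;0 .007 -.07 0 0 0 -1;0 .006 -.07 0 0 0 -1;.06 0 0 0 0 0 -1;.06 0 0 0 0 0 -1;.06 0 0 0 0 0 -1;0 0 0 0 0 0 -1;0 0 0 0 0 0 -1;0 0 0 0 0 0 -1")

```text
clock: 10.55
position: [0.5346, 0.1143, 0.1943]
ee_rot: [0.433, 0.637, 0.54, -0.34]
contact_force: [0.3, -0.7, -4.0]
width: 0.0209
```

```bash
python3 - <<'E'
from h import *
snap('scene','s5.png');snap('top','t5.png');snap('wrist','w5.png')
s=manip.get_state();M=rot(s['ee_rot']);p=s['position'];print(p,s['contact_force'],s['moment'],s['qpos']);delta(p,RT)
d=np.load('pics/p4.npz');M4,p4=d['M'],d['p']
tip=p4+M4@np.array([.1051,.0047,-.0353]);print('tip w',tip,'in tool',M.inv().apply(tip-p))
b=cv2.imread('pics/s5.png')[160:260,310:410];c=cv2.imread('pics/t5.png')[165:240,150:225];w=cv2.imread('pics/w5.png')[150:270,210:360]
cv2.imwrite('pics/m5.png',np.hstack([cv2.resize(b,(500,500),interpolation=2),np.vstack([cv2.resize(c,(300,250),interpolation=2),cv2.resize(w,(300,250),interpolation=2)])]))
E
```

```text
[0.53484124 0.11420667 0.19477033] [-0.23335761 -0.21231288 -4.43238355] [-0.48917152  0.16450983  0.03819976] [-0.19380978  0.19243129  1.86034285  0.51295247  1.03221138 -0.44413831]
shift [0. 0. 0.] turn [-0.0014  0.0001 -0.0001] deg [-0.3  0.  -0. ]
tip w [0.5514597  0.14953374 0.11702259] in tool [ 0.08698873  0.00041126 -0.00129548]
```

View pics/m5.png

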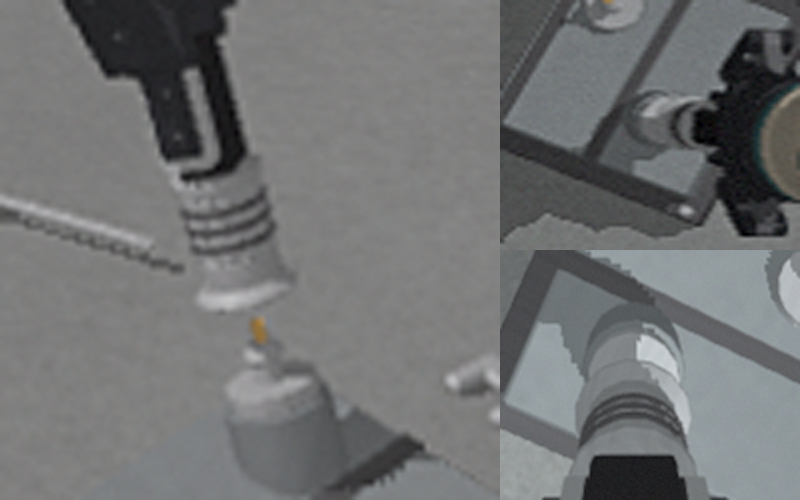

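Scene crop: the coupler hangs tilted above the pin, coaxial to within a few mm. The bell bottom is at crop (246,295), the pin tip at (258,322). I'll refine it numerically from edge profiles.

```bash
python3 - <<'E'
from h import *
s=manip.get_state();M=rot(s['ee_rot']).as_matrix();p=s['position'];W=lambda x,y,z:p+M@np.array([x,y,z])
t=np.linspace(0,2*np.pi,181)
def circ(f,x,r,y=0,z=0):return proj(f,[W(x,y+r*np.cos(a),z+r*np.sin(a)) for a in t])
T=.087
def span(c,row):
    k=[c[i,0]+(row-c[i,1])/(c[i+1,1]-c[i,1])*(c[i+1,0]-c[i,0]) for i in range(180) if (c[i,1]-row)*(c[i+1,1]-row)<=0];return np.round([min(k),max(k)],1) if k else None
g=cv2.GaussianBlur(cv2.cvtColor(cv2.imread('pics/w5.png'),cv2.COLOR_BGR2GRAY),(0,0),.7)
print('WRIST')
for r in(182,186,190,194,198,212,216,220,224):
    print(r,g[r,240:316:1].tolist())
bo=circ('w5',T+.033,.021);me=circ('w5',.0745,.0195)
print('boss',[span(bo,r) for r in(182,186,190,194,198)],bo[:,1].min(),'bell',[span(me,r) for r in(212,216,220,224)],me[:,1].min())
s5=cv2.imread('pics/s5.png');hsv=cv2.cvtColor(s5,cv2.COLOR_BGR2HSV)
m=cv2.inRange(hsv,(12,110,90),(35,255,255))[215:235,350:375];ys,xs=np.where(m);print('SCENE pin',len(xs),xs.mean()+350,ys.mean()+215,'pred y=z=0',proj('s5',[W(T+.003,0,0)]))
gs=cv2.cvtColor(s5,cv2.COLOR_BGR2GRAY)
for r in(216,218,220):print(r,gs[r,342:376].tolist(),span(circ('s5',.0745,.0195),r))
E
```

```text
WRIST
182 [113, 112, 113, 113, 114, 114, 114, 114, 115, 115, 115, 116, 116, 116, 115, 115, 115, 115, 113, 108, 98, 91, 89, 89, 90, 90, 91, 91, 90, 90, 91, 91, 91, 91, 91, 91, 92, 92, 92, 90, 89, 89, 89, 89, 90, 90, 89, 89, 89, 89, 89, 90, 90, 93, 96, 99, 99, 99, 99, 99, 100, 100, 100, 99, 99, 99, 99, 98, 98, 97, 97, 96, 98, 101, 107, 117]
186 [127, 115, 113, 114, 115, 115, 114, 114, 114, 114, 115, 115, 114, 115, 115, 114, 110, 101, 93, 90, 90, 90, 90, 91, 95, 98, 101, 104, 106, 106, 106, 106, 106, 106, 105, 105, 105, 105, 105, 105, 111, 130, 147, 150, 146, 144, 140, 130, 117, 103, 95, 91, 91, 91, 92, 99, 119, 138, 139, 129, 117, 107, 101, 98, 98, 99, 98, 98, 98, 99, 99, 100, 100, 100, 99, 99]
190 [139, 122, 115, 115, 115, 115, 116, 115, 115, 115, 116, 116, 117, 115, 107, 96, 89, 89, 93, 99, 103, 104, 105, 105, 106, 109, 111, 113, 115, 117, 121, 124, 126, 128, 129, 129, 128, 126, 126, 128, 140, 149, 147, 140, 128, 117, 115, 124, 136, 147, 156, 155, 144, 128, 111, 99, 94, 100, 121, 143, 152, 152, 152, 153, 152, 150, 143, 133, 125, 116, 107, 101, 98, 98, 99, 98]
194 [155, 138, 118, 114,
[... 2417 characters left out ...]
]), array([247.2, 303.7])] 203.48362036315814
SCENE pin 6 361.3333333333333 225.83333333333334 pred y=z=0 [[359.80506453 226.00380306]]
216 [128, 128, 129, 128, 128, 128, 128, 126, 129, 140, 134, 135, 137, 137, 132, 128, 123, 118, 116, 121, 124, 134, 135, 126, 125, 117, 108, 120, 131, 127, 125, 126, 126, 128] [354.5 368. ]
218 [125, 126, 126, 125, 125, 126, 124, 135, 159, 153, 153, 153, 152, 153, 158, 162, 163, 163, 171, 166, 163, 158, 150, 135, 122, 121, 123, 129, 128, 130, 129, 127, 125, 130] [350.2 367.1]
220 [128, 126, 128, 130, 131, 127, 131, 147, 166, 174, 180, 183, 188, 190, 189, 178, 171, 167, 156, 144, 126, 115, 118, 127, 129, 126, 126, 124, 127, 127, 131, 130, 129, 129] [348. 364.]
```

The bell sits as predicted. The nipple is about +0.3 mm in tool y and −1.3 to −2.5 mm in tool z from the coupler axis. I'll correct by that much and advance slowly.

Emit:
arm_command(series="0 .003 -.018 0 0 0 -1;0 0 0 0 0 0 -1;.03 0 0 0 0 0 -1;.03 0 0 0 0 0 -1;.03 0 0 0 0 0 -1;.03 0 0 0 0 0 -1;.03 0 0 0 0 0 -1;.03 0 0 0 0 0 -1;.02 0 0 0 0 0 -1;0 0 0 0 0 0 -1;0 0 0 0 0 0 -1;0 0 0 0 0 0 -1", squeeze=110)

```text
clock: 11.7
position: [0.5387, 0.1239, 0.1775]
ee_rot: [0.433, 0.637, 0.54, -0.34]
contact_force: [0.8, 0.3, -3.8]
width: 0.021
```

```bash
cat >> h.py <<'E'
def st():
    s=manip.get_state();M=rot(s['ee_rot']);d=np.load('pics/p4.npz');tip=d['p']+d['M']@np.array([.1051,.0047,-.0353])
    q=M.inv().apply(tip-.025*nz-s['position']);print('t',s['clock'],'seat in tool',q.round(4),'F tool',M.inv().apply(s['contact_force']).round(1),'m',M.inv().apply(s['moment']).round(2),'w',round(s['width'],4),'turn',((M.inv()*R.from_matrix(RT)).as_rotvec()*57.3).round(2))
E
python3 -c "from h import *;st()"
```

```text
t 11.7 seat in tool [0.0919 0.0002 0.0007] F tool [3.7 0.1 1.3] m [-0.   -0.47 -0.24] w 0.021 turn [-0.24  0.01 -0.01]
```

Emit:
arm_command(series=".015 0 0 0 0 0 -1;.015 0 0 0 0 0 -1;.015 0 0 0 0 0 -1;.015 0 0 0 0 0 -1;0 0 0 0 0 0 -1;0 0 0 0 0 0 -1")

```text
clock: 12.2
position: [0.5398, 0.1262, 0.1719]
ee_rot: [0.433, 0.637, 0.54, -0.34]
contact_force: [0.2, -0.6, -4.2]
width: 0.0207
```

```bash
python3 -c "from h import *;st()"
```

```text
t 12.2 seat in tool [0.0857 0.0003 0.0005] F tool [ 3.6 -0.6  2.2] m [-0.06 -0.67 -0.19] w 0.0207 turn [-0.24  0.03  0.  ]
```

Emit:
arm_command(series=".01 0 0 0 0 0 -1;.01 0 0 0 0 0 -1;.01 0 0 0 0 0 -1;0 0 0 0 0 0 -1;0 0 0 0 0 0 -1;0 0 0 0 0 0 -1")

```text
clock: 12.7
position: [0.541, 0.1272, 0.1698]
ee_rot: [0.434, 0.637, 0.539, -0.34]
contact_force: [-0.7, -3.7, 1.8]
width: 0.0208
```

```bash
python3 -c "from h import *;st();st()"
```

```text
t 12.7 seat in tool [ 0.0833 -0.0005  0.0005] F tool [-3.2 -0.2  2.7] m [ 0.01 -0.77 -0.12] w 0.0208 turn [-0.22  0.04 -0.1 ]
t 12.7 seat in tool [ 0.0833 -0.0005  0.0005] F tool [-3.2 -0.2  2.7] m [ 0.01 -0.77 -0.12] w 0.0208 turn [-0.22  0.04 -0.1 ]
```

Emit:
arm_command(series=".01 0 0 0 0 0 -1;.01 0 0 0 0 0 -1;0 0 0 0 0 0 -1;0 0 0 0 0 0 -1")

```text
clock: 13.03
position: [0.5413, 0.1282, 0.1676]
ee_rot: [0.433, 0.637, 0.539, -0.34]
contact_force: [0.9, -3.3, -0.3]
width: 0.0205
```

```bash
python3 -c "from h import *;st()"
```

```text
t 13.0333 seat in tool [ 0.0809 -0.0004  0.0006] F tool [-0.9  1.   3.1] m [-0.02 -0.76  0.13] w 0.0205 turn [-0.24  0.02 -0.07]
```

Emit:
arm_command(series=".01 0 0 0 0 0 -1;.01 0 0 0 0 0 -1;0 0 0 0 0 0 -1;0 0 0 0 0 0 -1")

```text
clock: 13.37
position: [0.5416, 0.1291, 0.1654]
ee_rot: [0.433, 0.637, 0.539, -0.34]
contact_force: [3.3, -1.1, -3.9]
width: 0.0208
```

```bash
python3 -c "from h import *;st()"
```

```text
t 13.3667 seat in tool [ 0.0784 -0.0002  0.0006] F tool [3.7 2.5 2.6] m [ 0.01 -0.86  0.46] w 0.0208 turn [-0.27  0.02 -0.05]
```

Axial force rose to about 7 N, then fell away. I'll look before pressing on.

```bash
python3 - <<'E'
from h import *
snap('scene','s6.png');snap('wrist','w6.png');st()
b=cv2.imread('pics/s6.png')[160:260,310:410];w=cv2.imread('pics/w6.png')[150:270,210:360]
cv2.imwrite('pics/m6.png',np.hstack([cv2.resize(b,(430,430),interpolation=2),cv2.copyMakeBorder(cv2.resize(w,(370,296),interpolation=2),0,134,0,0,0)]))
s=manip.get_state();M=rot(s['ee_rot']).as_matrix();p=s['position'];W=lambda x,y,z:p+M@np.array([x,y,z])
print(proj('s6',[W(.0745,0,0),W(.0745-.05,0,0)]),proj('w6',[W(.0745,0,-.0195),W(.0745,.0195,0),W(.0745,-.0195,0)]))
E
```

```text
t 13.4667 seat in tool [ 0.0784 -0.0002  0.0006] F tool [4.9 2.9 3.9] m [-0.09 -0.83  0.57] w 0.0207 turn [-0.27  0.02 -0.04]
[[362.93350749 234.65725508]
 [356.5499626  210.47947236]] [[275.3190421  203.45772707]
 [304.39942651 231.19925387]
 [246.31764017 231.2187572 ]]
```

View pics/m6.png

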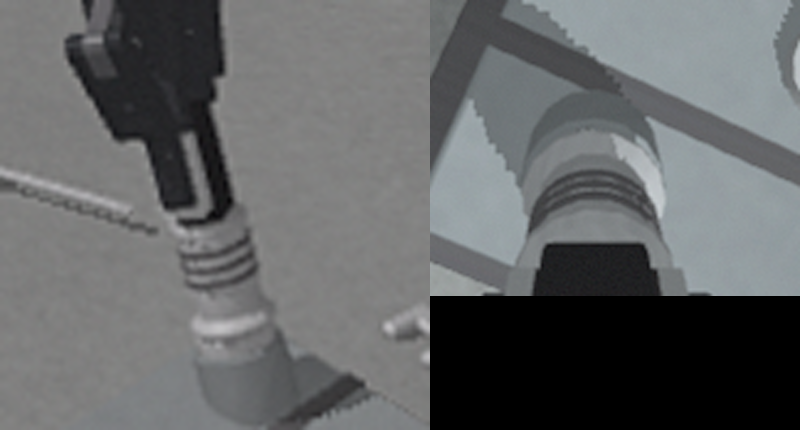

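The coupler sits over the nipple with a few mm of collar gap left (bell rim near crop (232,330), collar just below), in line with the boss. The force drop at about 4 mm fits the snap. I'll ease the sideways force and press on.

Emit:
arm_command(series=".01 .002 .002 0 0 0 -1;.01 .001 0 0 0 0 -1;0 0 0 0 0 0 -1;0 0 0 0 0 0 -1", squeeze=120)

```text
clock: 13.8
position: [0.5419, 0.1296, 0.1642]
ee_rot: [0.433, 0.637, 0.539, -0.34]
contact_force: [1.2, -3.7, 1.4]
width: 0.0207
```

```bash
python3 -c "from h import *;st()"
```

```text
t 13.8 seat in tool [ 0.0771 -0.0002  0.0006] F tool [-2.5  1.6  2.9] m [ 0.   -0.78  0.3 ] w 0.0207 turn [-0.23  0.01 -0.03]
```

Emit:
arm_command(series=".01 0 0 0 0 0 -1;.005 0 0 0 0 0 -1;0 0 0 0 0 0 -1;0 0 0 0 0 0 -1")

```text
clock: 14.13
position: [0.5422, 0.1302, 0.1628]
ee_rot: [0.433, 0.637, 0.539, -0.34]
contact_force: [0.2, -4.6, 3.0]
width: 0.0206
```

```bash
python3 -c "from h import *;st()"
```

```text
t 14.1333 seat in tool [ 0.0755 -0.0002  0.0006] F tool [-4.5  0.9  3. ] m [-0.01 -0.74  0.21] w 0.0206 turn [-0.24  0.01 -0.03]
```

Emit:
arm_command(series=".01 0 0 0 0 0 -1;0 0 0 0 0 0 -1;0 0 0 0 0 0 -1")

```text
clock: 14.38
position: [0.5422, 0.1303, 0.1626]
ee_rot: [0.434, 0.637, 0.539, -0.34]
contact_force: [-1.7, -7.6, 10.0]
width: 0.0208
```

```bash
python3 -c "from h import *;st()"
```

```text
t 14.3833 seat in tool [ 0.0753 -0.0002  0.0006] F tool [-12.3   0.5   3. ] m [-0.01 -0.84 -0.05] w 0.0208 turn [-0.19  0.03 -0.04]
```

Emit:
arm_command(series=".01 0 0 0 0 0 -1;0 0 0 0 0 0 -1;0 0 0 0 0 0 -1")

```text
clock: 14.63
position: [0.5423, 0.1304, 0.1625]
ee_rot: [0.434, 0.637, 0.539, -0.339]
contact_force: [-5.2, -10.7, 15.6]
width: 0.0205
```

```bash
python3 -c "from h import *;st()"
```

```text
t 14.6333 seat in tool [ 0.0752 -0.0003  0.0006] F tool [-19.2  -1.8   3.6] m [ 0.04 -0.88 -0.48] w 0.0205 turn [-0.14  0.04 -0.06]
```

Force now climbs steeply with almost no travel, so the mouth has reached the collar. I'll hold one second, then check for drift and look.

Emit:
arm_command(series="0 0 0 0 0 0 -1;0 0 0 0 0 0 -1;0 0 0 0 0 0 -1;0 0 0 0 0 0 -1;0 0 0 0 0 0 -1;0 0 0 0 0 0 -1;0 0 0 0 0 0 -1;0 0 0 0 0 0 -1;0 0 0 0 0 0 -1;0 0 0 0 0 0 -1;0 0 0 0 0 0 -1;0 0 0 0 0 0 -1")

```text
clock: 15.63
position: [0.5423, 0.1304, 0.1625]
ee_rot: [0.434, 0.637, 0.539, -0.339]
contact_force: [-6.5, -10.2, 15.8]
width: 0.0207
```

```bash
python3 - <<'E'
from h import *
st();snap('scene','s7.png');snap('wrist','w7.png');st()
b=cv2.imread('pics/s7.png')[190:260,325:395];w=cv2.imread('pics/w7.png')[150:270,210:360]
cv2.imwrite('pics/m7.png',np.hstack([cv2.resize(b,(430,430),interpolation=2),cv2.copyMakeBorder(cv2.resize(w,(370,296),interpolation=2),0,134,0,0,0)]))
E
```

```text
t 15.6333 seat in tool [ 0.0752 -0.0003  0.0006] F tool [-19.5  -3.1   3. ] m [ 0.03 -0.9  -0.49] w 0.0207 turn [-0.14  0.05 -0.06]
t 15.7333 seat in tool [ 0.0752 -0.0003  0.0006] F tool [-19.3  -2.6   3.6] m [ 0.03 -0.84 -0.48] w 0.021 turn [-0.14  0.04 -0.06]
```

View pics/m7.png

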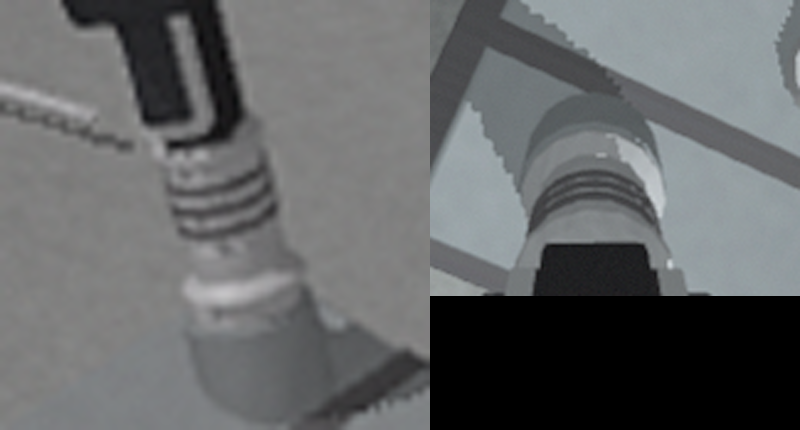

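The bell's lit rim rests on the collar: there are about 25 crop px from rim to boss, and the 8 mm collar should span about 21. The pose and force did not drift, so I'll hand in.

```bash
python3 -c "
from h import *
print(ticket.sign_off())"
```

```text
the job is handed in; nothing more can be done
None
```

I gripped the coupler by its square grip, carried it to the slanted nipple and tilted it to the nipple's axis. I then pressed it on in small steps. The job was handed in at about 15.7 s, still gripping at 120 N and pushing.

- **Insertion forces:** First contact came with the mouth about 9 mm off the collar. The axial force rose about 7 N, then dropped at about 3 to 4 mm, where the snap should be. It was about 8 N during the spring travel, then rose steeply with almost no further movement.
- **Final hold:** The push was about 23 N and steady for over a second, with no drift in pose or finger opening. Tilt was within about 0.1°, and a small sideways force of about 3 N remains.
- **Last picture:** The rim sits on the collar to within the picture's resolution of about 1 to 2 mm. The valve's position can't be read directly, so "fully home" rests on the forces and the geometry.
- **Disagreements:** The fixed cameras and the wrist camera differed by about 2 to 4 mm on the nipple's position. I followed the wrist camera's relative measurement. My first wrist look at the nipple was blocked because I offset the arm the wrong way, so I moved and looked again; nothing was touched.

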